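# Lock the carving board's open strap clamp with the flat screwdriver

### The arm

A 6-joint arm with a two-finger parallel gripper is mounted at the origin on the work surface. World frame = base frame: x ahead of the robot, y to its left, z up, the work surface at z = 0. Lengths are in m, angles in degrees, forces in N, time in s.
With the tool pointing down it reaches from about 0.25 to 0.725 m from the base axis. Payload 9.7 kg.
Tool frame: the origin (TCP) lies midway between the tips of the shut fingers; the grasp point (between the pads) lies 19 mm behind it (bot.pinch_z is the distance from the TCP to the grasp point, in m); z points along the fingers, y is the line along which they close (so a half turn about z gives the same grasp; the last joint's range is limited). The gripper opens to 85 mm and grips with 20 to 120 N. Pads are 22 mm wide; open, the fingers measure 114 mm over their backs; the gripper's body (76 mm by 85 mm) begins 54 mm behind the grasp point. The pads swing forward as they close: fully open they stand 13 mm farther back than shut.
Start: joints at [63.025, 4.979, 10.078, 95.1, 0, 90], TCP at [0.249, 0.49, 0.231] pointing down, gripper open.
Joint ranges: [-179.16, 179.16], [-48.56, 103.87], [-65.8, 70.77], [-126.05, 130.52], [-82.76, 87.17], [-180, 180]. Speed limits (degrees/s): [127.2, 127.2, 147.25, 180, 180, 180].

### API

Orientations are given as [roll, pitch, yaw] about the fixed x, y, z axes, in that order (R = Rz(yaw) Ry(pitch) Rx(roll)).
In Python, from workcell import sensors, camera, ticket, bot gives the robot as it stands.
- The arm moves only by the shell command python3 -m handwheel 'ROWS' [FORCE]. ROWS is a JSON object of lists of equal length, an entry for each row: "gripper": the opening, from -1 (shut) to 1 (fully open); "slide": the shift along the tool's x, y, z in mm, a list of three; "yaw": the turn about the tool's z in rad. A call has 1 to 8 rows; each row shifts and turns the commanded pose from where the row before left it, along the tool's axes as they then stand; what a row does not reach is not made up. A row lasts 1/12 s, in which the tool goes at most 41.7 mm and 7.16 degrees, less where a joint would pass 70% of its speed; a pose out of reach is approached as far as the arm can. A call is refused whole if a number of a shift passes 41.7 or a number of a turn 0.125, either way. A call with a gripper value outside its range is refused whole. The fingers move at their own pace and stop on an object; FORCE is the grip in N (left out, the last holds). Time passes only in rows, so rows that do not move let the fingers close. It gives the time, the measured TCP pose, the force, the opening and the grip force at its end, in the units of the state.
- sensors.get_obs(): the state, without advancing time (a new reading comes with each control period).
- camera(name): name is "scene" or "top" or "wrist"; returns a dict with "img" (400x640x3 uint8, red, green, blue), "fx", "fy", "cx", "cy" (pixels), "R" (3x3) and "t" (3): a world point X has camera coordinates R X + t. Camera axes: x right, y down, z forward; pixel columns grow to the right and rows downward; lengths in m; the calibration is good to about 2 mm. The wrist camera is an equidistant fisheye: a pixel r from the principal point sees the ray r / f radians off the axis. A picture is of the moment at which its call begins. There is no depth.
- ticket.job_done(): hands the job in; it is judged then, once.
The state is a dict: "time": time; "q": joint angles; "qd": joint speeds; "joint_efforts": joint torques, N m; "ee_pos": TCP position; "tcp_rot": TCP orientation; "wrist_force": force on the tool from outside, world axes, zero at the start; "torque": the same for the moment, N m; "opening": finger opening in m; "grasp_force": force on a finger pad.
Only numpy, scipy, OpenCV 4.12 (cv2) and the standard library are available. Lean on these libraries where they do the work, as an engineer would, in place of code of your own. Each camera call takes 0.05 s, during which the arm holds its last target. There are 200 camera calls.

### The job

Take the flat-bladed screwdriver from the tool rack, set its blade into the slot of the clamp whose toe is not yet over the stone plinth, and turn it clockwise (seen from above) with the screwdriver until the clamp stops with its toe over the plinth. Then hang the screwdriver back upright in a hole of the rack and let go.

Things in the scene. Friction and masses are not known exactly. Their poses are not given: they have to be found in the camera images.
- driver: Flat screwdriver, 160 g, hanging upright in a rack hole. Origin: middle of the blade's lower edge, z up the shaft. Blade 24 mm wide (x), 4 thick (y), 16 high; 10 mm shaft; round flange 52 mm across at z 48-54 mm; dark wooden flat-sided handle 34 (x) by 20 mm (y, the faces to grip), z 54-114 mm. x is within 25 degrees of the rack's x. The ball-handled tool beside it is an awl, not needed.
- rack: Fixed wooden bridge-shaped tool rack, 80 (x) by 200 (y) by 65 mm high. Origin: centre of its underside, z up. Two round 36 mm through holes in its 10 mm top board at x = 0, y = +55 and -55 mm; one holds the screwdriver, the other the awl. A tool hangs by its flange on the top board: the hanging screwdriver's origin is then 17 mm above the rack's origin.
- open_slot (a point): Middle of the slot floor of the open clamp's steel screw head, on its axis, 58 mm above the table; z up, x along the slot towards the toe's tip. Head 56 mm across; slot 14 mm deep, open-ended, 8 mm wide in its lower 8 mm, flared at 45 degrees to 20 mm at the mouth. The toe, a flat bar 20 mm wide under the head, reaches 52 mm from the axis. An equal clamp 140 mm to one side is already shut.
- open_clamp (a joint): Clamp angle (rad): 0 = toe along the plinth's edge, to the robot's left; grows clockwise from above to a stop at 1.57 = toe straight over the plinth (away from the robot). Starts at 0 to 0.35. Light friction, 0.1 N m; stays where left. The blade has 0.17 rad of play each way in the slot. The lion's head on the plinth tops out 134 mm above the table.
There are look-alikes about, which are no part of the job. Of the things like the rack, leave any that is turquoise; of the rest the larger one is meant.

How it is judged (in metres and radians):
On the way, in this order (a step that is already met when the one before it is completed fails the run):
1. the screwdriver's blade is down in the open clamp's slot before the clamp has been turned (horizontal distance between driver and open_slot below 0.012 m and z of driver in the frame of open_slot below 0.007 m and angle between driver's own z axis and vertical below 0.25 rad and value of joint open_clamp below 0.8 rad), for 0.1 s.
2. with the blade in the slot, the clamp has been turned over the plinth (horizontal distance between driver and open_slot below 0.012 m and z of driver in the frame of open_slot below 0.007 m and angle between driver's own z axis and vertical below 0.25 rad and value of joint open_clamp above 1.25 rad), for 0.1 s.
At the end, for the whole second after the job is handed in: The open clamp is turned over the plinth (at least 1.25 of its 1.57 rad) and the screwdriver hangs at rest in a rack hole, within 15 mm of the hole's middle, its tip at most 25 mm above the rack's underside (17 mm when seated), upright within 10 degrees (value of joint open_clamp above 1.25 rad and (y of driver in the frame of rack between 0.04 and 0.07 m or y of driver in the frame of rack between -0.07 and -0.04 m) and x of driver in the frame of rack between -0.015 and 0.015 m and z of driver in the frame of rack below 0.025 m and angle between driver's own z axis and vertical below 0.17 rad and linear speed of driver below 0.02 m/s); the robot touches nothing.
It also fails if it takes over 51 s, if anything falls off the work surface, if the arm or the gripper's body presses on something with over 40 N, if the wrist force passes 120 N, or if a joint passes its speed limit or range.

## Working session

There is one attempt and no reset: what is moved stays moved. The work goes in short steps, Python scripts to look and compute and a shell command to move; the robot and the scene stay as the last step left them, time stands still between calls to the robot, and variables do not carry over. Pictures are saved under pics/ and viewed, at most 12 in all, crops included, and the job is handed in when it is done.

```bash
mkdir -p pics; ls; cat > h.py <<'E'
import numpy as np, cv2, json
from workcell import sensors, camera, ticket, bot
def snap(n,f):
    c=camera(n); cv2.imwrite('pics/'+f+'.png',c['img'][:,:,::-1]); np.savez('pics/'+f+'.npz',**{k:np.array(v) for k,v in c.items()}); return c
def load(f): return dict(np.load('pics/'+f+'.npz'))
def ray(c,u,v):
    R=np.array(c['R']);t=np.array(c['t']); x=(u-c['cx'])/c['fx'];y=(v-c['cy'])/c['fy']
    if c.get('fish'):
        r=np.hypot(x,y); d=np.array([x/r*np.sin(r),y/r*np.sin(r),np.cos(r)]) if r>0 else np.array([0,0,1.])
    else: d=np.array([x,y,1.])
    d=R.T@d; return -R.T@t,d/np.linalg.norm(d)
def onz(c,u,v,z):
    o,d=ray(c,u,v); return o+d*(z-o[2])/d[2]
def tri(obs):
    A=np.zeros((3,3));b=np.zeros(3);L=[]
    for c,u,v in obs:
        o,d=ray(c,u,v);P=np.eye(3)-np.outer(d,d);A+=P;b+=P@o;L.append((o,d,P))
    X=np.linalg.solve(A,b); return X,[np.linalg.norm(P@(X-o)) for o,d,P in L]
def proj(c,X):
    p=np.array(c['R'])@np.array(X)+np.array(c['t'])
    if c.get('fish'):
        r=np.hypot(p[0],p[1]);th=np.arctan2(r,p[2]);p=np.array([p[0]/r*th,p[1]/r*th,1])
    return p[0]/p[2]*c['fx']+c['cx'],p[1]/p[2]*c['fy']+c['cy']
def st():
    o=sensors.get_obs(); print({k:np.round(o[k],4).tolist() for k in ['time','q','ee_pos','tcp_rot','wrist_force','opening','grasp_force']})
E
python3 - <<'E'
from h import *
for n in ['scene','top','wrist']:
    c=snap(n,n+'0'); print(n,{k:np.round(c[k],3).tolist() for k in c if k!='img'})
st()
a=cv2.imread('pics/scene0.png');b=cv2.imread('pics/top0.png')
E
```

```text
pics
scene {'fx': 444.512, 'fy': 444.512, 'cx': 315.857, 'cy': 196.674, 'R': [[-0.116, 0.993, 0.0], [0.759, 0.088, -0.645], [-0.641, -0.075, -0.764]], 't': [0.117, -0.294, 1.281]}
top {'fx': 519.673, 'fy': 519.673, 'cx': 324.198, 'cy': 198.416, 'R': [[0.024, -1.0, 0.011], [-0.991, -0.025, -0.129], [0.129, -0.008, -0.992]], 't': [-0.081, 0.466, 1.009]}
wrist {'fx': 309.707, 'fy': 309.707, 'cx': 317.288, 'cy': 200.476, 'R': [[0.455, 0.891, -0.0], [0.85, -0.434, 0.297], [0.264, -0.135, -0.955]], 't': [-0.55, -0.036, 0.381]}
{'time': 0.15, 'q': [63.0276, 5.0048, 10.0454, 95.0997, 0.0009, 89.9994], 'ee_pos': [0.2494, 0.49, 0.2307], 'tcp_rot': [-179.9408, -0.0009, 153.0282], 'wrist_force': [-0.4521, 0.1313, -0.6821], 'opening': 0.0858, 'grasp_force': 0.0}
```

View pics/scene0.png

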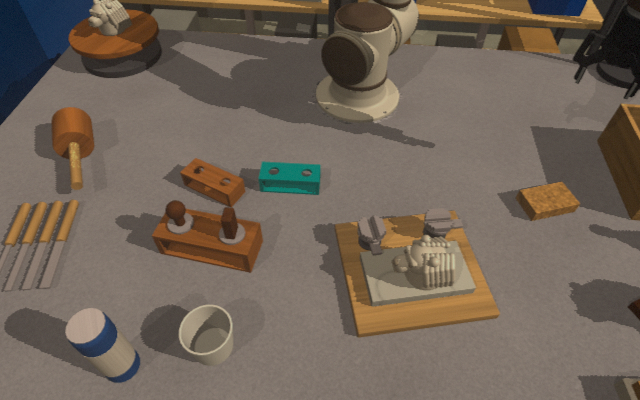

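View pics/top0.png

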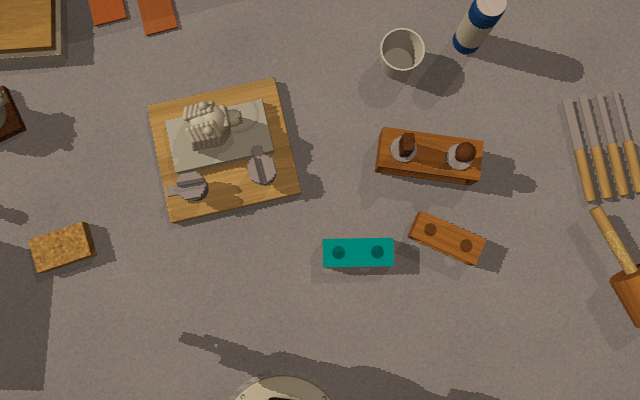

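Scene: candidates (top picture): large wooden rack at (430,155) holding the driver (404,146) and the ball-handled awl (461,153); small wooden rack (447,238); turquoise rack (358,252). The large one is meant. Clamps: the open one's head is at (190,187), its toe pointing left along the plinth edge; the shut one is at (261,170), toe over the plinth. One close crop as a check.

```bash
python3 - <<'E'
import cv2,numpy as np
t=cv2.imread('pics/top0.png');s=cv2.imread('pics/scene0.png')
f=lambda i,u,v,w,h:cv2.resize(i[v:v+h,u:u+w],(400,300),interpolation=cv2.INTER_CUBIC)
cv2.imwrite('pics/crop1.png',np.vstack([np.hstack([f(t,365,110,133,100),f(t,150,130,133,100)]),np.hstack([f(s,145,185,133,100),f(s,345,190,133,100)])]))
E
```

```text
(no output)
```

View pics/crop1.png

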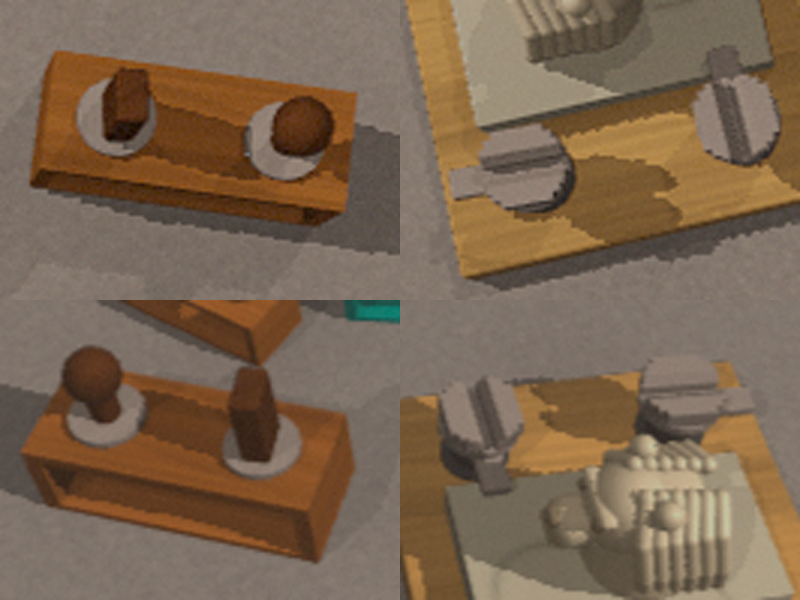

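```bash
python3 - <<'E'
from h import *
t=load('top0');s=load('scene0');w=load('wrist0')
k=133/400
T=lambda a,b:(t,365+a*k,110+b*k); T2=lambda a,b:(t,150+(a-400)*k,130+b*k)
S=lambda a,b:(s,145+a*k,185+(b-300)*k); S2=lambda a,b:(s,345+(a-400)*k,190+(b-300)*k)
for n,p,q in [('flange',T(117,116),S(262,443)),('awl flange',T(287,140),S(105,413)),('handle top',T(133,84),S(250,375)),('openhead',T2(522,162),S2(683,390)),('shuthead',T2(738,115),S2(481,413)),('rackcornerL near plinth',T(57,52),S(350,413))]:
    X,e=tri([p,q]);print(n,X.round(4),np.round(e,4))
a=onz(*T(57,52),.065);b=onz(*T(355,93),.065);print('rack edge',a,b,np.degrees(np.arctan2(*(a-b)[[1,0]])))
print('slot dirs',[ (onz(*T2(*p),.072)-onz(*T2(*q),.072)).round(4) for p,q in [((482,172),(568,150)),((727,85),(745,160))]])
print('wristcam',-w['R'].T@w['t'], bot.pinch_z,[x for x in dir(bot) if x[0]!='_'])
E
```

```text
flange [ 0.5644 -0.2213  0.0682] [0.0011 0.0011]
awl flange [ 0.5516 -0.3324  0.0671] [0.0009 0.0009]
handle top [ 0.5665 -0.2179  0.1437] [0.0017 0.0017]
openhead [0.4844 0.1901 0.0675] [0.0006 0.0006]
shuthead [0.5187 0.0541 0.0663] [0.0016 0.0016]
rackcornerL near plinth [ 0.5849 -0.1623  0.1392] [0.0119 0.0119]
rack edge [ 0.60712991 -0.18331387  0.065     ] [ 0.58478137 -0.37877391  0.065     ] 83.47723098247552
slot dirs [array([-0.0156,  0.054 ,  0.    ]), array([0.0486, 0.0134, 0.    ])]
wristcam [0.18004748 0.52526746 0.37404264] 0.0187 ['PlanningError', 'pinch_z']
```

```bash
python3 -m handwheel '{"gripper":[1,1,1,1,1,1,1,1],"slide":[[0,0,-15],[0,0,-15],[0,0,-15],[-26.5,-27.4,0],[-26.5,-27.4,0],[-26.5,-27.4,0],[-26.5,-27.4,0],[-26.5,-27.4,0]],"yaw":[-0.122,-0.122,-0.122,0,0,0,0,0]}'
python3 -m handwheel '{"gripper":[1,1,1,1,1,1,1],"slide":[[-26.5,-27.4,0],[-26.5,-27.4,0],[-26.5,-27.4,0],[-26.5,-27.4,0],[-26.5,-27.4,0],[0,0,0],[0,0,0]],"yaw":[0,0,0,0,0,0,0]}'
python3 - <<'E'
from h import *
snap('wrist','w1'); st()
E
```

```text
time: 0.82
ee_pos: [0.3676, 0.3386, 0.2761]
tcp_rot: [-180.0, -0.0, 174.0]
wrist_force: [0.1, 0.3, 0.1]
opening: 0.0856
grasp_force: 0.0
time: 1.4
ee_pos: [0.4852, 0.1883, 0.2757]
tcp_rot: [-180.0, -0.1, 173.8]
wrist_force: [-1.2, 0.4, -0.3]
opening: 0.0849
grasp_force: 0.0
{'time': 1.45, 'q': [21.3446, 2.166, 12.1393, 100.0237, 0.0159, 27.4565], 'ee_pos': [0.4845, 0.1894, 0.2759], 'tcp_rot': [-179.9909, -0.0521, 173.8881], 'wrist_force': [-0.1854, 0.8687, 0.2245], 'opening': 0.0853, 'grasp_force': 0.0}
```

View pics/w1.png

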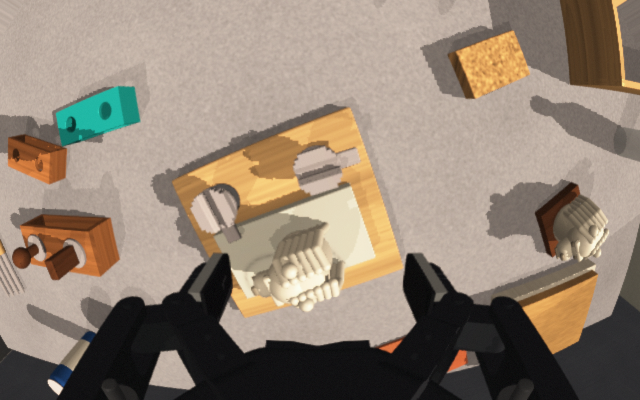

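Picture: the open clamp's head at (318,170), slot running roughly left-right toward its toe at (350,157); shut clamp head at (215,210). Now go over the driver.

```bash
python3 -m handwheel '{"gripper":[1,1,1,1,1,1,1,1],"slide":[[-11.2,-36.3,0],[-11.2,-36.3,0],[-11.2,-36.3,0],[-11.2,-36.3,0],[-11.2,-36.3,0],[-11.2,-36.3,0],[-11.2,-36.3,0],[-11.2,-36.3,0]],"yaw":[0,0,0,0,0,0,0,0]}'
python3 -m handwheel '{"gripper":[1,1,1,1,1],"slide":[[-11.2,-36.3,0],[-11.2,-36.3,0],[-11.2,-36.3,0],[0,0,0],[0,0,0]],"yaw":[0,0,0,0,0]}'
python3 - <<'E'
from h import *
snap('wrist','w2'); st()
a=cv2.imread('pics/w1.png');b=cv2.imread('pics/w2.png')
f=lambda i,u,v,w,h:cv2.resize(i[v:v+h,u:u+w],(w*4,h*4),interpolation=cv2.INTER_CUBIC)
cv2.imwrite('pics/crop2.png',np.hstack([f(a,270,115,100,100),f(b,270,100,100,100)]))
cv2.imwrite('pics/crop2.png',np.vstack([cv2.imread('pics/crop2.png'),cv2.resize(b[:,:],(320,200))[:, :].repeat(1,0) if 0 else np.hstack([cv2.resize(b,(320,200)),np.zeros((200,480,3),np.uint8)])]))
E
```

```text
time: 2.12
ee_pos: [0.5431, -0.1084, 0.2766]
tcp_rot: [180.0, 0.0, 174.1]
wrist_force: [0.7, 2.1, -0.6]
opening: 0.0856
grasp_force: 0.0
time: 2.53
ee_pos: [0.5654, -0.2202, 0.2754]
tcp_rot: [180.0, -0.1, 173.9]
wrist_force: [0.3, 1.0, 0.9]
opening: 0.0852
grasp_force: 0.0
{'time': 2.5833, 'q': [-21.1933, 14.5381, 26.0087, 101.5285, 0.0228, -15.212], 'ee_pos': [0.5653, -0.2191, 0.2759], 'tcp_rot': [179.9628, -0.0499, 174.0187], 'wrist_force': [-0.0483, 0.5078, -0.4842], 'opening': 0.0853, 'grasp_force': 0.0}
```

View pics/crop2.png

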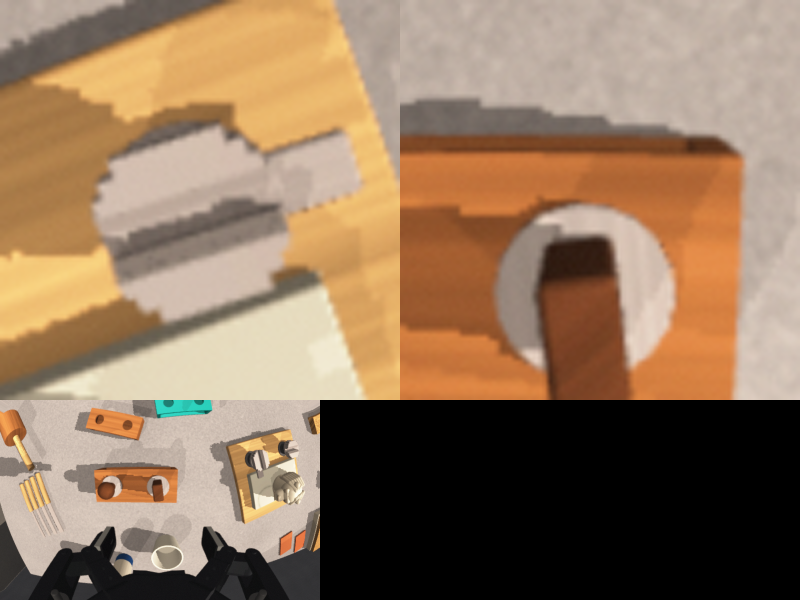

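```bash
python3 - <<'E'
from h import *
w1=load('w1');w2=load('w2');w1['fish']=w2['fish']=True
A=lambda a,b:(w1,270+a/4,115+b/4); B=lambda a,b:(w2,270+(a-400)/4,100+b/4)
t=load('top0');s=load('scene0');k=133/400
c=onz(*A(191,224),.072);print('head c',c)
print('tri',tri([A(191,224),(t,150+122*k,130+162*k),(s,345+283*k,190+90*k)]))
for p,q in [((97,207),(258,160)),((120,290),(290,240)),((108,248),(274,200))]:
    d=onz(*A(*q),.072)-onz(*A(*p),.072);print('slot ang',np.degrees(np.arctan2(d[1],d[0])))
d=onz(*A(345,157),.035)-c;print('toe',d,np.degrees(np.arctan2(d[1],d[0])))
print('flange',onz(*B(585,288),.071),'r',onz(*B(496,288),.071)-onz(*B(674,288),.071))
print('tri',tri([B(585,288),(t,365+117*k,110+116*k),(s,145+262*k,185+143*k)]))
P=[onz(*B(*p),.131)for p in [(540,287),(615,275),(548,400),(630,400)]]
for i,j in[(0,1),(0,2),(1,3)]: d=P[j]-P[i];print('handle edge',d*1000,np.degrees(np.arctan2(d[1],d[0])))
print(np.mean(P[:2],0))
i=cv2.imread('pics/w2.png')[130:230,280:360];cv2.imwrite('pics/crop3.png',cv2.resize(i,(480,600),interpolation=cv2.INTER_CUBIC))
E
```

```text
head c [0.48004854 0.18998887 0.072     ]
tri (array([0.48303264, 0.19031288, 0.06579772]), [np.float64(0.0017268192383289589), np.float64(0.0016336971129342517), np.float64(0.0008423024292792552)])
slot ang 100.19913075124438
slot ang 100.5966536411091
slot ang 100.18885617091071
toe [-0.00866489  0.04967912 -0.037     ] 99.8938379314738
flange [ 0.56133115 -0.22015861  0.071     ] r [-0.00548829 -0.05080217  0.        ]
tri (array([ 0.56347539, -0.22106836,  0.06719805]), [np.float64(0.001546175134372865), np.float64(0.0018803921276393937), np.float64(0.0005782220971278725)])
handle edge [-0.97368951 17.98254537  0.        ] 93.09933179487003
handle edge [28.06370216 -1.35790778  0.        ] -2.77018872950396
handle edge [31.17735491  0.48703892  0.        ] 0.894976661570476
[ 0.54685997 -0.22026034  0.131     ]
```

View pics/crop3.png

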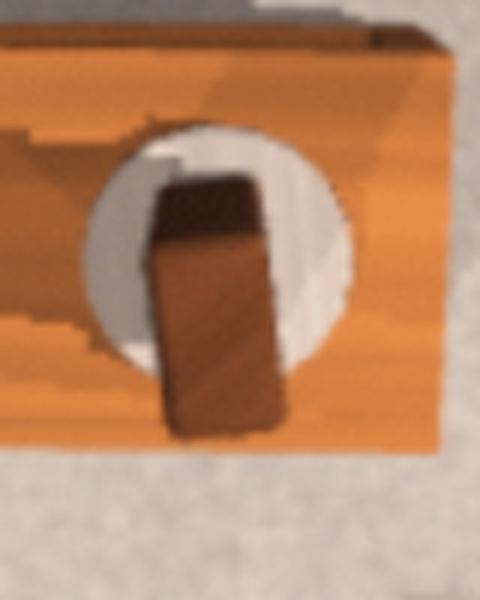

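The crop shows the handle's top face with corners (150,246), (262,235), (286,424), (168,437) and the flange round (218,252).

```bash
python3 - <<'E'
from h import *
w2=load('w2');w2['fish']=True;t=load('top0');s=load('scene0');k=133/400
P=[onz(w2,280+a/6,130+b/6,.131)for a,b in [(150,246),(262,235),(286,424),(168,437)]]
for i,j in[(0,1),(3,2),(0,3),(1,2)]: d=P[j]-P[i];print('edge',d*1000,np.degrees(np.arctan2(d[1],d[0])))
c=np.mean(P,0);print('handle c',c); 
print('flange',onz(w2,280+218/6,130+252/6,.071))
print(tri([(w2,280+216.5/6,130+335.5/6),(t,365+133*k,110+84*k),(s,145+250*k,185+75*k)]))
R=[onz(w2,280+a/6,130+b/6,.065)for a,b in [(455,55),(440,452)]];d=R[1]-R[0];print('rack end',R,np.degrees(np.arctan2(d[1],d[0])))
E
```

```text
edge [ 0.14181456 17.77828318  0.        ] 89.5429702990227
edge [-0.14368551 19.29012209  0.        ] 90.42676872708545
edge [31.76360804 -0.8097642   0.        ] -1.4603512216962609
edge [31.47810797  0.70207471  0.        ] 1.2776895460261046
handle c [ 0.56250517 -0.22030478  0.131     ]
flange [ 0.56134141 -0.22006364  0.071     ]
(array([ 0.5637344 , -0.21923356,  0.13978008]), [np.float64(0.003666012475341134), np.float64(0.004126070981011223), np.float64(0.0017603553427369418)])
rack end [array([ 0.5288413 , -0.17099759,  0.065     ]), array([ 0.60805489, -0.1802032 ,  0.065     ])] -6.6287549684204725
```

```bash
python3 -m handwheel '{"gripper":[1,1,1,1,1,1,1,1],"slide":[[0,0,-1],[2.8,-1,30],[0,0,35],[0,0,35],[0,0,35],[0,0,29],[0,0,15],[0,0,0]],"yaw":[-0.105,0,0,0,0,0,0,0]}'
python3 -m handwheel '{"gripper":[-1,-1,-1,-1,-1,-1,-1,-1],"slide":[[0,0,0],[0,0,0],[0,0,0],[0,0,0],[0,0,0],[0,0,0],[0,0,0],[0,0,0]],"yaw":[0,0,0,0,0,0,0,0]}' 60
```

```text
time: 3.25
ee_pos: [0.5606, -0.2179, 0.0947]
tcp_rot: [179.9, -0.3, -179.8]
wrist_force: [-0.6, 0.0, -0.8]
opening: 0.0855
grasp_force: 0.0
time: 3.92
ee_pos: [0.5627, -0.2212, 0.0993]
tcp_rot: [-180.0, 0.1, -180.0]
wrist_force: [-1.2, 1.1, 5.5]
opening: 0.0193
grasp_force: 59.1
```

```bash
python3 -m handwheel '{"gripper":[-1,-1,-1,-1,-1,-1],"slide":[[0,0,-15],[0,0,-30],[0,0,-35],[0,0,-35],[0,0,-25],[0,0,0]],"yaw":[0,0,0,0,0,0]}'
python3 -m handwheel '{"gripper":[-1,-1,-1,-1,-1,-1,-1,-1],"slide":[[5,25,0],[7.4,35,0],[7.4,37,0],[7.4,37,0],[7.4,37,0],[7.4,37,0],[7.4,37,0],[7.4,37,0]],"yaw":[0,0,0,0,0,0,0,0]}'
python3 -m handwheel '{"gripper":[-1,-1,-1,-1,-1,-1,-1,-1],"slide":[[7.4,37,0],[7.4,37,0],[7.4,37,0],[2,18,0],[0,0,0],[0,0,0],[0,0,0],[0,0,0]],"yaw":[0,0,0,0,-0.125,-0.125,-0.125,-0.125]}'
python3 -m handwheel '{"gripper":[-1,-1,-1,-1,-1,-1,-1,-1],"slide":[[0,0,0],[0,0,0],[0,0,0],[0,0,0],[0,0,0],[0,0,0],[0,0,0],[0,0,0]],"yaw":[-0.125,-0.125,-0.125,-0.125,-0.125,-0.125,-0.125,-0.125]}'
python3 -m handwheel '{"gripper":[-1,-1,-1,-1],"slide":[[0,0,0],[0,0,0],[0,0,0],[0,0,0]],"yaw":[-0.125,-0.125,0,0]}'
python3 - <<'E'
from h import *
w=snap('wrist','w3');s=snap('scene','s3'); st()
a=cv2.resize(cv2.imread('pics/w3.png')[80:330,170:470],(480,400))
b=cv2.imread('pics/s3.png')[130:280,360:480]
cv2.imwrite('pics/crop4.png',np.hstack([a,cv2.resize(b,(320,400),interpolation=cv2.INTER_CUBIC)]))
E
```

```text
time: 4.42
ee_pos: [0.5635, -0.2217, 0.2443]
tcp_rot: [-179.8, 0.4, 180.0]
wrist_force: [0.8, -0.6, -0.7]
opening: 0.0197
grasp_force: 59.0
time: 5.08
ee_pos: [0.5046, 0.0624, 0.2375]
tcp_rot: [-180.0, -0.0, 180.0]
wrist_force: [0.9, 0.6, -2.4]
opening: 0.0192
grasp_force: 59.0
time: 5.75
ee_pos: [0.481, 0.1901, 0.2373]
tcp_rot: [180.0, -0.1, -151.0]
wrist_force: [0.6, -0.6, -1.7]
opening: 0.0191
grasp_force: 59.1
time: 6.42
ee_pos: [0.4811, 0.1898, 0.2374]
tcp_rot: [179.9, -0.0, -93.7]
wrist_force: [-0.2, 0.7, -1.5]
opening: 0.0192
grasp_force: 59.1
time: 6.75
ee_pos: [0.4811, 0.1898, 0.2376]
tcp_rot: [179.9, -0.0, -80.0]
wrist_force: [-0.3, 0.4, -1.0]
opening: 0.0191
grasp_force: 59.1
{'time': 6.85, 'q': [21.5342, 0.6545, 6.319, 95.6943, -0.0013, -78.513], 'ee_pos': [0.4812, 0.1899, 0.2379], 'tcp_rot': [179.9711, -0.0072, -79.9527], 'wrist_force': [-0.1432, 0.2094, -1.9222], 'opening': 0.0192, 'grasp_force': 59.1235}
```

View pics/crop4.png

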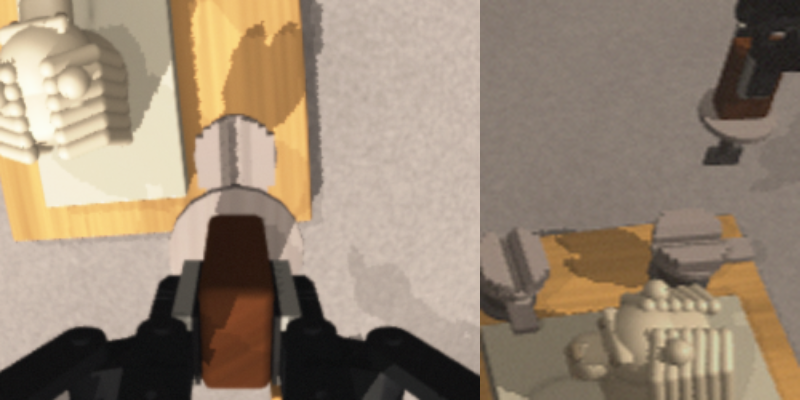

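```bash
python3 - <<'E'
from h import *
s=load('s3');w=load('w3');w['fish']=True
print('tip expected',proj(s,[.4812,.1899,.1556]),'seen 450.7,190.7', onz(s,450.75,190.75,.1556))
for v in (115,185): print('slot mid',onz(w,170+235/1.6,80+v/1.6,.072))
print('flange c',onz(w,170+236.5/1.6,80+252/1.6,.2379-.0823+.054))
E
```

```text
tip expected (np.float64(448.4292930335398), np.float64(190.36487524636567)) seen 450.7,190.7 [0.48167089 0.1941789  0.1556    ]
slot mid [0.4850955  0.16034872 0.072     ]
slot mid [0.47718575 0.20547376 0.072     ]
flange c [0.47885989 0.1916058  0.2096    ]
```

```bash
python3 -m handwheel '{"gripper":[-1,-1,-1,-1,-1,-1],"slide":[[0,0,20],[0,0,25],[0,0,20],[0,0,7],[0,0,0],[0,0,0]],"yaw":[0,0,0,0,0,0]}'
```

```text
time: 7.35
ee_pos: [0.4813, 0.1899, 0.1669]
tcp_rot: [-180.0, 0.0, -79.8]
wrist_force: [0.4, 0.4, -0.5]
opening: 0.0191
grasp_force: 59.1
```

```bash
python3 -m handwheel '{"gripper":[-1,-1,-1,-1,-1,-1,-1],"slide":[[0,0,6],[0,0,5],[0,0,5],[0,0,5],[0,0,4],[0,0,0],[0,0,0]],"yaw":[0,0,0,0,0,0,0]}'
```

```text
time: 7.93
ee_pos: [0.4811, 0.1899, 0.1412]
tcp_rot: [180.0, -0.0, -79.7]
wrist_force: [0.3, 0.3, -1.4]
opening: 0.019
grasp_force: 59.3
```

```bash
python3 -m handwheel '{"gripper":[-1,-1,-1,-1],"slide":[[0,0,1],[0,0,1],[0,0,0],[0,0,0]],"yaw":[0,0,0,0]}'
python3 - <<'E'
from h import *
snap('scene','s4');snap('wrist','w4')
a=cv2.imread('pics/s4.png')[170:290,380:500];b=cv2.imread('pics/w4.png')[130:330,210:410]
cv2.imwrite('pics/crop5.png',np.hstack([cv2.resize(x,(400,400),interpolation=cv2.INTER_CUBIC) for x in (a,b)]))
E
```

```text
time: 8.27
ee_pos: [0.4814, 0.19, 0.1402]
tcp_rot: [-179.9, 0.0, -79.7]
wrist_force: [-0.8, -0.5, 5.7]
opening: 0.0191
grasp_force: 60.0
```

View pics/crop5.png

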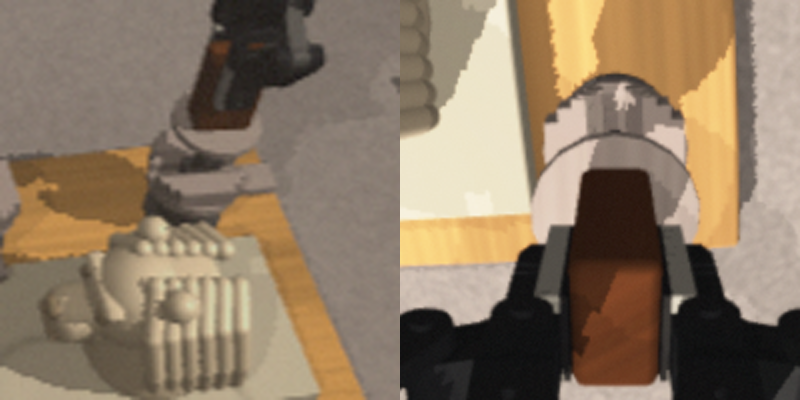

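```bash
python3 -m handwheel '{"gripper":[-1,-1,-1,-1,-1,-1,-1,-1],"slide":[[0,0,-1],[0,0,0],[0,0,0],[0,0,0],[0,0,0],[0,0,0],[0,0,0],[0,0,0]],"yaw":[0.06,0.1,0.1,0.1,0.1,0.1,0.1,0.1]}'
python3 - <<'E'
from h import *
st();print(sensors.get_obs()['torque'])
E
python3 -m handwheel '{"gripper":[-1,-1,-1,-1,-1,-1,-1,-1],"slide":[[0,0,0],[0,0,0],[0,0,0],[0,0,0],[0,0,0],[0,0,0],[0,0,0],[0,0,0]],"yaw":[0.1,0.1,0.1,0.1,0.1,0.1,0.08,0.04]}'
python3 - <<'E'
from h import *
st();print(sensors.get_obs()['torque'])
E
```

```text
time: 9.03
ee_pos: [0.4815, 0.1901, 0.1405]
tcp_rot: [-180.0, 0.0, -123.5]
wrist_force: [1.1, 0.5, -0.1]
opening: 0.019
grasp_force: 59.3
{'time': 9.0333, 'q': [21.5402, -0.3559, -5.4731, 84.8393, 0.0033, -34.9234], 'ee_pos': [0.4815, 0.1901, 0.1405], 'tcp_rot': [-179.9778, 0.0377, -123.5364], 'wrist_force': [1.1092, 0.4862, -0.1047], 'opening': 0.019, 'grasp_force': 59.3049}
[ 0.08995706 -0.1820247   0.12193285]
time: 9.7
ee_pos: [0.482, 0.1899, 0.1405]
tcp_rot: [-180.0, 0.1, -164.8]
wrist_force: [2.9, -1.0, -0.9]
opening: 0.0194
grasp_force: 59.1
{'time': 9.7, 'q': [21.5297, -0.3523, -5.4651, 84.7998, -0.044, 6.313], 'ee_pos': [0.482, 0.1899, 0.1405], 'tcp_rot': [-179.9659, 0.0918, -164.7833], 'wrist_force': [2.8849, -1.0382, -0.9439], 'opening': 0.0194, 'grasp_force': 59.1398}
[-0.24223156 -0.81487997  0.12793528]
```

```bash
python3 -m handwheel '{"gripper":[-1,-1,-1,-1,-1],"slide":[[0,0,0],[0,0,0],[0,0,0],[0,0,0],[0,0,0]],"yaw":[0.05,0.05,0.05,0,0]}'
python3 - <<'E'
from h import *
st();print(sensors.get_obs()['torque'])
snap('wrist','w5');snap('scene','s5')
a=cv2.imread('pics/s5.png')[170:290,380:500];b=cv2.imread('pics/w5.png')[130:330,210:410]
cv2.imwrite('pics/crop6.png',np.hstack([cv2.resize(x,(400,400),interpolation=cv2.INTER_CUBIC) for x in (a,b)]))
E
```

```text
time: 10.12
ee_pos: [0.4818, 0.1898, 0.1405]
tcp_rot: [-180.0, 0.1, -173.0]
wrist_force: [3.5, -2.4, -0.8]
opening: 0.0193
grasp_force: 59.2
{'time': 10.1167, 'q': [21.5252, -0.3547, -5.4685, 84.8196, -0.0485, 14.5637], 'ee_pos': [0.4818, 0.1898, 0.1405], 'tcp_rot': [-179.9697, 0.0766, -173.0385], 'wrist_force': [3.5427, -2.4432, -0.7757], 'opening': 0.0193, 'grasp_force': 59.1578}
[-0.51304341 -0.95251827 -0.0062996 ]
```

View pics/crop6.png

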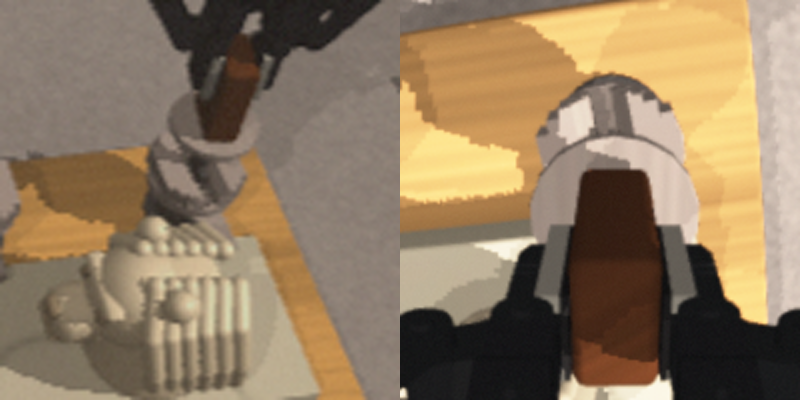

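```bash
python3 -m handwheel '{"gripper":[-1,-1,-1,-1],"slide":[[0,0,0],[0,0,0],[0,0,0],[0,0,0]],"yaw":[0.05,0.05,0,0]}'
python3 - <<'E'
from h import *
st();print(sensors.get_obs()['torque'])
E
```

```text
time: 10.55
ee_pos: [0.4816, 0.1898, 0.1405]
tcp_rot: [-180.0, 0.0, -178.7]
wrist_force: [3.9, -3.4, -0.3]
opening: 0.0189
grasp_force: 59.3
{'time': 10.55, 'q': [21.5312, -0.3581, -5.4779, 84.842, -0.039, 20.2405], 'ee_pos': [0.4816, 0.1898, 0.1405], 'tcp_rot': [-179.9767, 0.0494, -178.7093], 'wrist_force': [3.9014, -3.3541, -0.2827], 'opening': 0.0189, 'grasp_force': 59.346}
[-0.73839915 -1.24754076  0.33177208]
```

```bash
python3 -m handwheel '{"gripper":[-1,-1,-1,-1,-1,-1,-1,-1],"slide":[[0,0,0],[0,0,0],[0,0,-5],[0,0,-10],[0,0,-20],[0,0,-30],[0,0,-30],[0,0,-5]],"yaw":[-0.08,-0.05,0,0,0,0,0.1,0.05]}'
python3 - <<'E'
from h import *
st()
E
python3 -m handwheel '{"gripper":[-1,-1,-1,-1,-1,-1,-1,-1],"slide":[[-5,-25,0],[-7.4,-36,0],[-7.4,-37,0],[-7.4,-37,0],[-7.4,-37,0],[-7.4,-37,0],[-7.4,-37,0],[-7.4,-37,0]],"yaw":[0,0,0,0,0,0,0,0]}'
python3 -m handwheel '{"gripper":[-1,-1,-1,-1,-1,-1],"slide":[[-7.4,-37,0],[-7.4,-37,0],[-7.4,-35,0],[-2,-18,0],[0,0,0],[0,0,0]],"yaw":[0,0,0,0,0,0]}'
python3 - <<'E'
from h import *
st();snap('wrist','w6');snap('scene','s6');snap('top','t6')
a=cv2.imread('pics/s6.png')[170:290,150:270];b=cv2.imread('pics/w6.png')[80:280,210:410];c=cv2.imread('pics/t6.png')[120:220,150:300]
d=np.hstack([cv2.resize(x,(400,400),interpolation=cv2.INTER_CUBIC) for x in (a,b)])
cv2.imwrite('pics/crop7.png',np.vstack([d,np.hstack([cv2.resize(c,(300,200)),np.zeros((200,500,3),np.uint8)])]))
E
```

```text
time: 11.22
ee_pos: [0.4818, 0.1906, 0.2462]
tcp_rot: [179.8, 0.3, 179.7]
wrist_force: [1.2, -0.2, -1.5]
opening: 0.0193
grasp_force: 59.3
{'time': 11.2167, 'q': [21.5535, 0.5847, 7.1767, 96.2458, 0.0462, 21.8682], 'ee_pos': [0.4818, 0.1906, 0.2462], 'tcp_rot': [179.8282, 0.304, 179.685], 'wrist_force': [1.2224, -0.2295, -1.5233], 'opening': 0.0193, 'grasp_force': 59.3192}
time: 11.88
ee_pos: [0.5379, -0.0946, 0.2412]
tcp_rot: [180.0, 0.0, 180.0]
wrist_force: [-0.1, 0.7, -1.3]
opening: 0.0196
grasp_force: 59.3
time: 12.38
ee_pos: [0.5621, -0.2206, 0.2403]
tcp_rot: [179.9, -0.0, 179.9]
wrist_force: [-0.4, 0.1, -1.1]
opening: 0.0192
grasp_force: 59.2
{'time': 12.3833, 'q': [-21.4516, 12.9268, 20.0533, 97.1834, 0.0449, -21.3222], 'ee_pos': [0.5621, -0.2206, 0.2403], 'tcp_rot': [179.9375, -0.0366, 179.8707], 'wrist_force': [-0.3912, 0.143, -1.0707], 'opening': 0.0192, 'grasp_force': 59.2219}
```

View pics/crop7.png

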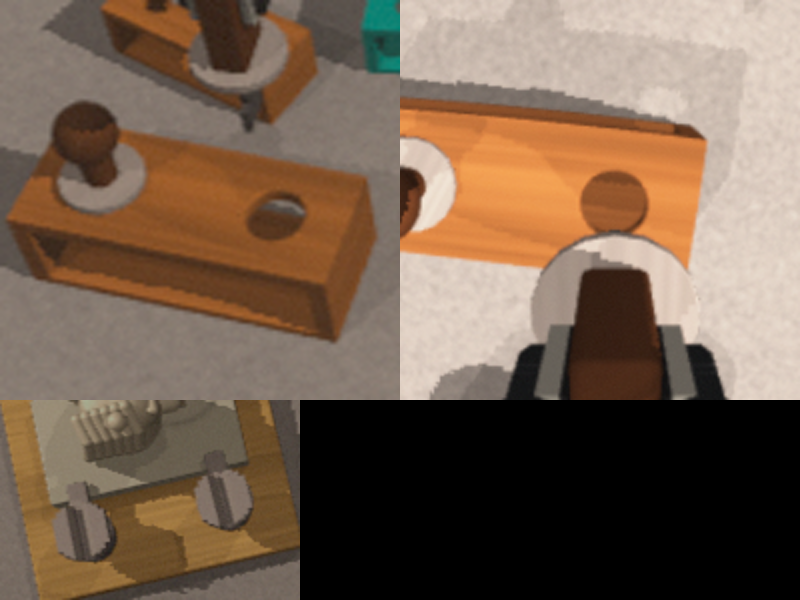

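The clamp is now shut, toe over the plinth like its neighbour. The empty hole is at wrist pixel (317,181.5) and scene pixel (233,235).

```bash
python3 - <<'E'
from h import *
w=load('w6');w['fish']=True;s=load('s6')
print(onz(w,317,181.5,.065),onz(s,233.1,234.8,.065),tri([(w,317,181.5),(s,233.1,234.8)]))
print('flange c',onz(w,210+(615-400)/2,80+308/2,.2403-.0823+.054), 'tip',onz(s,150+248*.3,170+128*.3,.158))
E
```

```text
[ 0.56246113 -0.21992151  0.065     ] [ 0.56733512 -0.21791052  0.065     ] (array([ 0.56372267, -0.21975101,  0.05958799]), [np.float64(0.0001826539931210957), np.float64(0.00018265399312102039)])
flange c [ 0.5590586  -0.21968858  0.212     ] tip [ 0.5746779  -0.21881026  0.158     ]
```

```bash
python3 -m handwheel '{"gripper":[-1,-1,-1,-1,-1,-1,-1,-1],"slide":[[-1,0,25],[0,0,30],[0,0,30],[0,0,25],[0,0,15],[0,0,10],[0,0,5],[0,0,0]],"yaw":[0,0,0,0,0,0,0,0]}'
python3 -m handwheel '{"gripper":[-1,-1,-1],"slide":[[0,0,1.5],[0,0,0],[0,0,0]],"yaw":[0,0,0]}'
```

```text
time: 13.2
ee_pos: [0.5634, -0.2193, 0.1007]
tcp_rot: [-180.0, 0.0, -179.9]
wrist_force: [-0.7, 0.6, -0.4]
opening: 0.0191
grasp_force: 59.3
time: 13.45
ee_pos: [0.5637, -0.2201, 0.0996]
tcp_rot: [-180.0, 0.1, -180.0]
wrist_force: [0.5, 0.4, -1.5]
opening: 0.0195
grasp_force: 59.3
```

Near the seat (0.0993 at pickup). Release, then rise.

```bash
python3 -m handwheel '{"gripper":[-0.4,-0.2,0,0.3,0.6,1,1,1],"slide":[[0,0,0.5],[0,0,0],[0,0,0],[0,0,0],[0,0,0],[0,0,0],[0,0,0],[0,0,0]],"yaw":[0,0,0,0,0,0,0,0]}'
python3 -m handwheel '{"gripper":[1,1,1,1,1,1,1,1],"slide":[[0,0,-5],[0,0,-15],[0,0,-30],[0,0,-35],[0,0,-35],[0,0,-20],[0,0,0],[0,0,0]],"yaw":[0,0,0,0,0,0,0,0]}'
python3 - <<'E'
from h import *
st();snap('wrist','w7');snap('scene','s7')
a=cv2.imread('pics/s7.png')[170:290,150:270];b=cv2.imread('pics/w7.png')[100:250,240:390]
cv2.imwrite('pics/crop8.png',np.hstack([cv2.resize(x,(400,400),interpolation=cv2.INTER_CUBIC) for x in (a,b)]))
E
```

```text
time: 14.12
ee_pos: [0.5633, -0.2201, 0.0983]
tcp_rot: [180.0, -0.0, -180.0]
wrist_force: [0.3, -0.3, 1.5]
opening: 0.0861
grasp_force: 0.0
time: 14.78
ee_pos: [0.5639, -0.2203, 0.24]
tcp_rot: [-179.9, 0.2, -180.0]
wrist_force: [-0.6, -0.0, -0.4]
opening: 0.0853
grasp_force: 0.0
{'time': 14.7833, 'q': [-21.3391, 12.8914, 19.9772, 96.9172, 0.0016, -21.3483], 'ee_pos': [0.5639, -0.2203, 0.24], 'tcp_rot': [-179.9402, 0.1576, -179.9907], 'wrist_force': [-0.6325, -0.0111, -0.4273], 'opening': 0.0853, 'grasp_force': 0.0}
```

View pics/crop8.png

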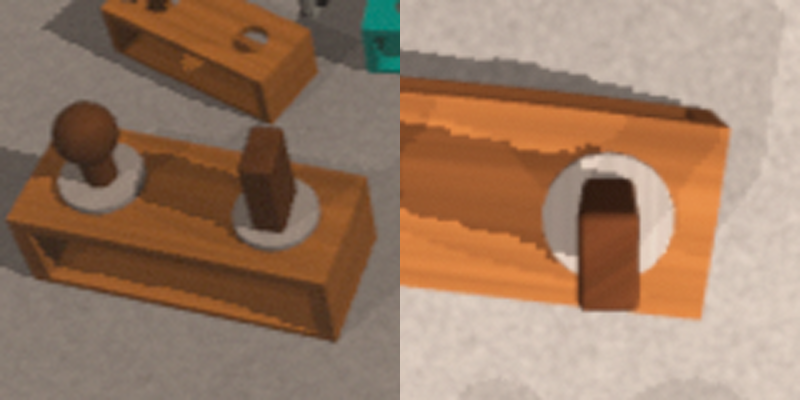

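The driver hangs upright with its flange seated on the board, and the gripper is clear.

```bash
python3 -c "
from workcell import ticket
print(ticket.job_done())"
```

```text
the job is handed in; nothing more can be done
None
```

I turned the open clamp to its stop with its toe over the plinth, hung the screwdriver back upright in its rack hole, let go, and handed the job in at about 15 s; no verdict came back.

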